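Lock a wooden strip in the bench clamp

ROBOT

A 6-joint arm with a two-finger parallel gripper is mounted at the origin on a cart in front of the work surface, level with it; the furniture and walls round the work are solid. World frame = base frame: x ahead of the robot, y to its left, z up, the work surface at z = 0. Lengths are in m, angles in rad, forces in N, time in s.
With the tool pointing down it reaches from about 0.25 to 0.775 m from the base axis. Payload 4 kg.
Tool frame: the origin (TCP) lies on the mounting face of the last link; the fingertips stand 199 mm ahead of it and the grasp point (between the pads) lies 180 mm ahead of it; z points along the fingers, y is the line along which they close (so a half turn about z gives the same grasp; the last joint's range is limited). The gripper opens to 94 mm and grips with 3 to 60 N. Pads are 16 mm wide; open, the fingers measure 119 mm over their backs; the gripper's body (75 mm by 177 mm) begins 78 mm behind the grasp point.
Start: joints at [-1.417, 0.087, 1.371, -0, 1.684, -0.103], TCP at [0.14, -0.532, 0.405] pointing down, gripper open.
Joint ranges: [-3.1, 3.1], [-0.76, 2.03], [0.27, 2.55], [-1.08, 4.22], [0.17, 2.65], [-2.57, 2.57]. Speed limits (rad/s): [2.79, 2.79, 3.14, 3.14, 3.14, 3.14].

INTERFACE

Orientations are given as a unit quaternion [x, y, z, w].
In Python, from bench import read_state, camera, finish_job gives the robot as it stands.
- The arm moves only by the tool arm_command, never from a script. Its argument "targets" is a list of rows, each a list of 3 entries, a list of its own where there are three numbers: the finger opening in mm, from 0 to 94, then the shift along the tool's x, y, z in mm, then the turn, a rotation vector about the tool's x, y, z in rad. In form: [[jaw, [x, y, z], [wx, wy, wz]], ...]. A call has 1 to 5 rows; each row is the pose to reach, as a shift and turn from the pose commanded when the call began, along the tool's axes at that moment; what a row does not reach only later rows make up. A row lasts 1/12 s, in which the tool goes at most 41.7 mm and 7.16 degrees, less where a joint would pass 70% of its speed; a pose out of reach is approached as far as the arm can. A call with a gripper value outside its range is refused whole. The fingers move at their own pace and stop on an object; "squeeze" is the grip in N (left out, the last holds). Time passes only in rows, so rows that repeat a pose let the fingers close. It gives the time, the measured TCP pose, the force, the opening and the grip force at its end, in the units of the state.
- read_state(): the state, without advancing time (a new reading comes with each control period).
- camera(name): name is "scene" or "top"; returns a dict with "img" (420x560x3 uint8, blue, green, red), "z_map" (420x560 float32, m along the optical axis (not along the pixel's ray), 0 where there is no reading), "camera_matrix" (3x3 intrinsics, pixels), "R" (3x3) and "t" (3): a world point X has camera coordinates R X + t. Camera axes: x right, y down, z forward; pixel columns grow to the right and rows downward; lengths in m; the calibration is good to about 2 mm. A picture is of the moment at which its call begins.
- finish_job(): hands the job in; it is judged then, once.
The state is a dict: "t": time; "joint_pos": joint angles; "joint_velocities": joint speeds; "joint_torque": joint torques, N m; "position": TCP position; "tool_rot": TCP orientation; "force": force on the tool from outside, world axes, zero at the start; "wrist_torque": the same for the moment, N m; "grip_width": opening from 0.0 (shut) to 1.0 (fully open); "finger_force": force on a finger pad.
Only numpy, scipy, OpenCV 4.12 (cv2) and the standard library are available. Lean on these libraries where they do the work, as an engineer would, in place of code of your own. Each camera call takes 0.05 s, during which the arm holds its last target. There are 200 camera calls.

TASK

The end of the wooden strip is to be sanded, so clamp it: slide the long thin strip lengthwise into the open mouth of the bench clamp until its end is fully home against the stop at the back of the channel, lying flat, and let go of it. Then press the clamp's upper handle gently down towards the fixed lower handle until the resistance peaks and gives as the toggle snaps over centre, so that the clamp stays locked on the strip by itself. Do not ram the strip, do not keep forcing the handle once it has snapped over, and leave the other things on the bench where they lie.

Things in the scene. Friction and masses are not known exactly. Their poses are not given: they have to be found in the camera images.
- clamp: bench-mounted locking clamp (toggle-plier type) on a grey plate 245 x 74 x 8 mm screwed to the bench. Origin: under the jaw pivot, at bench height; x points level out of the mouth (plate from x = -145 to +100 mm), z up. Channel for the work on the +x side. On the -x side two handles, one above the other: the lower fixed to the plate, the upper hinged behind the jaw and standing up while open
- channel_mouth (a point): middle of the channel floor at its mouth, 66 mm along x from the clamp's origin, axes as the clamp's. Floor: top of a steel bed 26 mm above the bench, 50 mm wide, from x = 15 to 85 mm. Dark cheeks 38 mm apart inside, 12 mm higher than the floor, run from x = 15 to 50 mm and flare outwards up to this mouth. The channel is 51 mm deep from here to the stop
- end_stop: steel cross wall closing the back of the channel, 8 x 50 x 34 mm (top 42 mm above the bench), fixed to the clamp. Origin under its middle, at x = 11 mm of the clamp; its face towards the mouth is at x = 15 mm. Do not push the strip against it with more than 25 N
- clamp_foot: rubber foot 18 mm across on a sprung stem under the jaw, about 40 mm along x from the clamp's origin; origin at the middle of its underside. At least 3 mm clear of the strip's top while the clamp is open (the open jaw reaches x = 52 mm and is up to 115 mm high); presses down on the strip when closed
- handle_pad (a point): point to press: top of the upper handle's flat black grip (26 mm wide), 30 mm short of its free end. While open about 100 to 120 mm above the bench and 105 mm behind the clamp's origin (x = -105 mm). It moves nearly straight down, 33 to 47 mm in all and about 4 to 8 mm backwards, as the handle closes
- clamp_handle: the upper handle; origin at its hinge. Stays where left while open. Resistance at handle_pad: 2 to 5 N, climbs to a peak of 8 to 16 N once the foot is on the strip, fades over the next 15 to 25 mm, and at dead centre it runs off by itself, 3 to 5 mm down to a rigid stop, and stays. Let go earlier, it springs up. The height of this varies by 16 mm (unknown setting). Over 25 N bends it
- strip: the work: planed wooden strip 34 wide x 130 long x 18 mm thick (the longest and thinnest of the wooden pieces), lying flat; origin at the middle of its underside, y along its length. Either end may go in first
- strip_center (a point): centre of the strip, 9 mm above its underside, axes as the strip's
- solder_reel: bystander, to be left alone: yellow reel of solder wire
- rosin_tin: bystander, to be left alone: small flat tin
- tape_2: bystander, to be left alone: small black roll of tape
- pliers_red: bystander, to be left alone: pliers lying open
- sanding_block: bystander, to be left alone: cork sanding block 63 x 110 x 31 mm
- offcut_0: bystander, to be left alone: short thick wood offcut 45 x 90 x 28 mm
- try_square: bystander, to be left alone: try square
- screwdriver: bystander, to be left alone: screwdriver

How it is judged:
By the outcome, as a careful person would: the job done as asked, in the order asked, and still so for the second after the job is handed in, with the robot touching nothing.
It also fails if it takes over 64 s, if anything falls off the work surface, if the arm or the gripper's body presses on something with over 40 N, if the wrist force passes 120 N, or if a joint passes its speed limit or range.

## Working session

There is one attempt and no reset: what is moved stays moved. The work goes in short steps, Python scripts to look and compute and a tool call to move; the robot and the scene stay as the last step left them, time stands still between calls to the robot, and variables do not carry over. Pictures are saved under pics/ and viewed, at most 10 in all, crops included, and the job is handed in when it is done.

Besides the shell and the picture viewer there is one more tool, called after "Call:" by a JSON object that holds its "name" and its "arguments". arm_command: Moves the arm, as the interface text tells. Its arguments: {"type":"object","properties":{"targets":{"type":"array","items":{"type":"array"}},"squeeze":{"type":"number"}},"required":["targets"]}

```bash
ls; mkdir -p pics
python3 - <<'E'
from bench import *
import cv2
s=read_state();print(s)
for n in("top","scene"):
    c=camera(n);cv2.imwrite(f"pics/{n}0.png",c["img"]);print(n,c["camera_matrix"],c["R"],c["t"])
E
```

```text
pics
{'t': 0.0, 'joint_pos': array([-1.41708312e+00,  8.79641407e-02,  1.37222149e+00,  4.09017043e-06,
        1.68359514e+00, -1.03114547e-01]), 'joint_velocities': array([ 0.00052886, -0.0001265 , -0.00058685, -0.00028206,  0.00098795,
       -0.0005606 ]), 'joint_torque': array([-1.43101270e-04, -3.40188861e+01, -3.02422822e+01,  7.16705387e-02,
        3.30905488e-02, -1.87378878e-04]), 'position': array([ 0.13967985, -0.53185986,  0.40351533]), 'tool_rot': array([ 9.91765639e-01,  1.28061393e-01, -2.56443396e-05, -1.09376104e-03]), 'force': array([-0.3638291 , -0.59054069, -0.19972604]), 'wrist_torque': array([-0.06286758, -0.03014097,  0.0559551 ]), 'finger_force': 0.0, 'grip_width': 1.000749100567726}
top [[401.16540759   0.         284.8011808 ]
 [  0.         401.16540759 205.90662536]
 [  0.           0.           1.        ]] [[-0.00412746 -0.99998782 -0.00270472]
 [-0.99036229  0.00446215 -0.13842916]
 [ 0.13843954  0.0021073  -0.99036865]] [0.29138451 0.44806228 1.19347624]
scene [[447.64403149   0.         283.71448183]
 [  0.         447.64403149 206.81344344]
 [  0.           0.           1.        ]] [[-0.84393646 -0.53607413 -0.01989429]
 [-0.33608561  0.55727378 -0.75927096]
 [ 0.41811209 -0.63409026 -0.65047046]] [0.52521668 0.07000665 1.2599674 ]
```

View pics/top0.png

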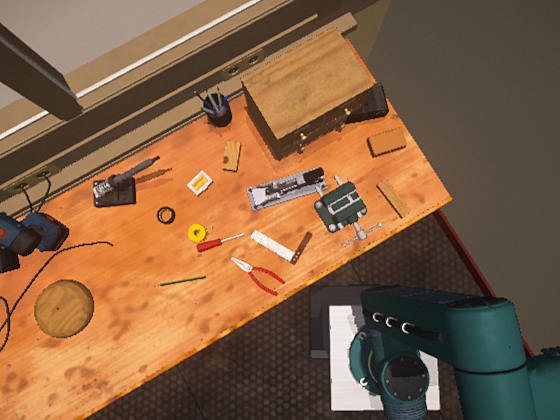

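View pics/scene0.png

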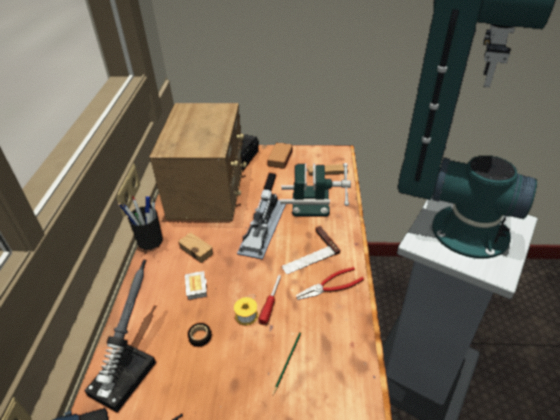

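The top view shows the clamp at about (288,188), the strip at (393,198), the sanding block at (387,142) and a green vice at (342,203). I'll enlarge both views.

```bash
cat > h.py <<'E'
import numpy as np, cv2
from bench import *
def world(c,u,v,z=None):
    "pixel -> world, by depth or by plane of height z"
    K,R,t=c["camera_matrix"],c["R"],c["t"]
    r=np.linalg.inv(K)@[u,v,1.]; o=-R.T@t; d=R.T@r
    s=c["z_map"][int(round(v)),int(round(u))] if z is None else (z-o[2])/d[2]
    return o+d*s
def proj(c,X):
    p=c["camera_matrix"]@(c["R"]@np.array(X)+c["t"]); return p[:2]/p[2]
def crop(c,x0,x1,y0,y1,f,name):
    cv2.imwrite(f"pics/{name}.png",cv2.resize(c["img"][y0:y1,x0:x1],None,fx=f,fy=f,interpolation=cv2.INTER_CUBIC))
E
python3 - <<'E'
from h import *
c=camera("top");crop(c,235,425,120,250,4.2,"tc")
np.savez("top.npz",**c)
s=camera("scene");crop(s,225,365,140,265,4.8,"sc")
np.savez("scene.npz",**s)
# height map of the area, points
E
```

```text
(no output)
```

View pics/tc.png

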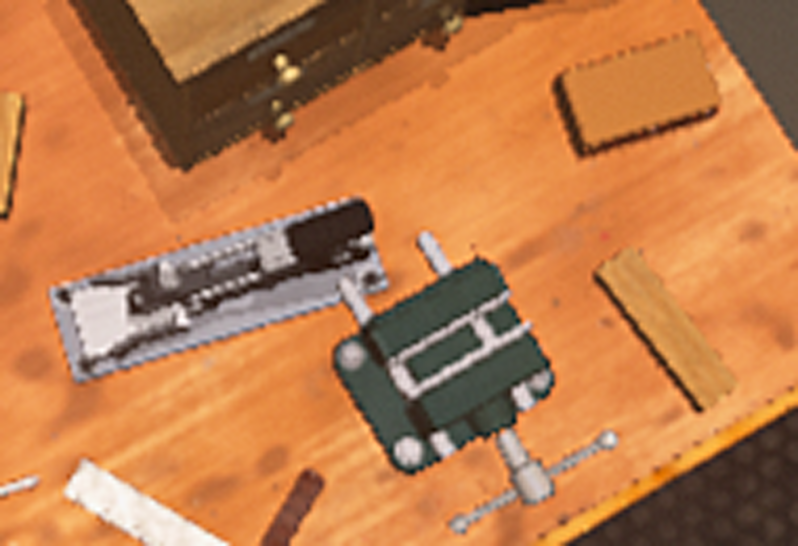

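View pics/sc.png

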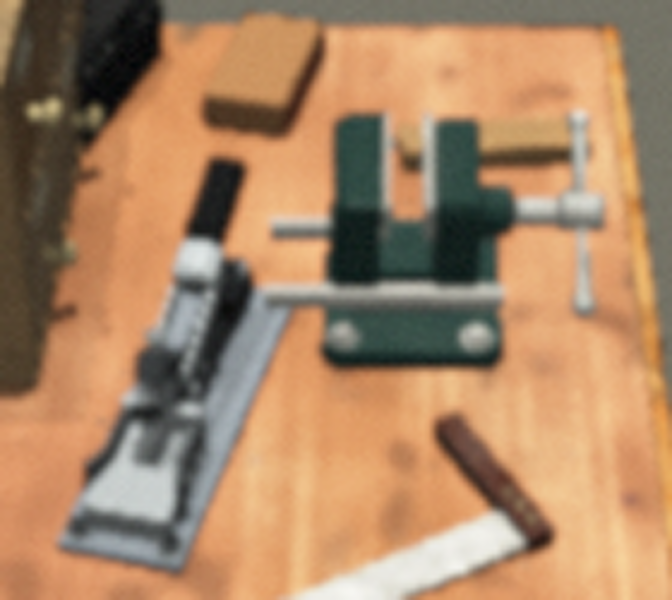

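Crop of the top view: plate corners at about (50,292), (78,380), (388,288), with the mouth at the left (+y) end and the black grip at the right at (335,230). The strip's top corners are at (600,270), (632,248), (735,382), (700,408). The vice stands between the strip and the clamp. Next I'll measure using depth.

Run:
```python
from h import *
np.set_printoptions(precision=4,suppress=True)
c=dict(np.load("top.npz"))
px=lambda x,y:(x/4.2+235-.38,y/4.2+120-.38)
print("strip corners");P=[world(c,*px(*p),z=.018) for p in((600,270),(632,248),(735,382),(700,408))];print(np.array(P))
print("plate");print(np.array([world(c,*px(*p),z=.008) for p in((50,292),(78,380),(388,288),(360,200))]))
# dense points
v,u=np.mgrid[0:420,0:560]
K=c["camera_matrix"];zm=c["z_map"]
r=np.stack([(u-K[0,2])/K[0,0],(v-K[1,2])/K[1,1],np.ones_like(zm)],-1)*zm[...,None]
X=(r-c["t"])@c["R"]
np.save("X.npy",X)
ctr=np.mean(P,0)
d=np.linalg.norm(X[...,:2]-ctr[:2],axis=-1)
m=(d<.09)&(zm>0)
print("bench z",np.median(X[m&(X[...,2]<.008)][:,2]))
q=X[m&(X[...,2]>.011)&(X[...,2]<.03)];print(len(q),q[:,2].mean())
print(cv2.minAreaRect((q[:,:2]*1000).astype(np.float32)),q.mean(0))
# clamp points: axis frame
pc=np.array([world(c,*px(*p),z=.008) for p in((50,292),(78,380),(388,288))])
ax=(pc[1]-pc[2])[:2];ax/=np.linalg.norm(ax);n=np.array([-ax[1],ax[0]])
print("axis",ax,np.degrees(np.arctan2(ax[1],ax[0])))
mid=(pc[0]+pc[1])[:2]/2
org=mid-ax*.1;print("org",org)
L=(X[...,:2]-org)@np.stack([ax,n],1)
m=(zm>0)&(L[...,0]>-.16)&(L[...,0]<.12)&(abs(L[...,1])<.06)&(X[...,2]>.004)
for a in np.arange(-.16,.11,.01):
    k=m&(abs(L[...,0]-a)<.005)
    if k.any():
        y=L[...,1][k];z=X[...,2][k]; h=z>.03
        print("%.3f"%a,"zmax %.3f"%z.max(),"y %.3f %.3f"%(y.min(),y.max()),"high y %s"%(str((y[h].min().round(3),y[h].max().round(3),np.median(z[h]).round(3))) if h.any() else ""))
# vice and other extents
k=(zm>0)&(X[...,2]>.02)&(v>165)&(v<250)&(u>310)&(u<385)
print("vice",X[k].min(0),X[k].max(0))
```

```text
strip corners
[[ 0.519   0.001   0.018 ]
 [ 0.5355 -0.0233  0.018 ]
 [ 0.435  -0.0949  0.018 ]
 [ 0.4159 -0.0684  0.018 ]]
plate
[[0.5062 0.4092 0.008 ]
 [0.4399 0.3878 0.008 ]
 [0.508  0.1571 0.008 ]
 [0.5753 0.1769 0.008 ]]
bench z 0.00032040578932802916
479 0.01800241498073229
((476.746826171875, -46.2704963684082), (130.09298706054688, 36.34842300415039), 35.1220588684082) [ 0.4763 -0.0462  0.018 ]
axis [-0.2832  0.9591] 106.45157748152862
org [0.5014 0.3026]
-0.160 zmax 0.113 y -0.021 0.060 high y (np.float64(0.052), np.float64(0.06), np.float64(0.112))
-0.150 zmax 0.114 y -0.053 0.060 high y (np.float64(0.054), np.float64(0.06), np.float64(0.111))
-0.140 zmax 0.115 y -0.044 0.059 high y (np.float64(-0.002), np.float64(0.059), np.float64(0.106))
-0.130 zmax 0.121 y -0.044 0.060 high y (np.float64(-0.013), np.float64(0.06), np.float64(0.114))
-0.120 zmax 0.123 y -0.047 0.055 high y (np.float64(-0.016), np.float64(0.055), np.float64(0.116))
-0.110 zmax 0.122 y -0.048 0.059 high y (np.float64(-0.015), np.float64(0.056), np.float64(0.05))
-0.100 zmax 0.116 y -0.040 0.058 high y (np.
[... 1255 characters left out ...]
0.053 0.057 high y (np.float64(-0.027), np.float64(0.022), np.float64(0.083))
0.040 zmax 0.084 y -0.039 0.060 high y (np.float64(-0.027), np.float64(0.022), np.float64(0.061))
0.050 zmax 0.068 y -0.038 0.059 high y (np.float64(-0.028), np.float64(0.022), np.float64(0.038))
0.060 zmax 0.042 y -0.039 0.042 high y (np.float64(-0.031), np.float64(0.026), np.float64(0.037))
0.070 zmax 0.041 y -0.044 0.048 high y (np.float64(-0.032), np.float64(0.026), np.float64(0.036))
0.080 zmax 0.030 y -0.054 0.035 high y (np.float64(-0.024), np.float64(0.019), np.float64(0.03))
0.090 zmax 0.029 y -0.040 0.036 high y 
0.100 zmax 0.015 y -0.039 0.033 high y 
vice [ 0.326  -0.0192  0.02  ] [0.5508 0.2132 0.1225]
```

Run:
```python
from h import *
np.set_printoptions(precision=4,suppress=True)
c=dict(np.load("top.npz"));X=np.load("X.npy");zm=c["z_map"]
a=np.radians(106.45);ax=np.array([np.cos(a),np.sin(a)]);n=np.array([-ax[1],ax[0]])
org=np.array([.5014,.3026])-.003*n
L=(X[...,:2]-org)@np.stack([ax,n],1)
z=X[...,2]
def fit(m,s):
    k=m&(zm>0);q=L[k];mids=[]
    for b in np.arange(q[:,0].min(),q[:,0].max(),.006):
        w=q[abs(q[:,0]-b)<.004,1]
        if len(w)>4:mids.append((b,(w.min()+w.max())/2))
    mids=np.array(mids);print(s,np.polyfit(*mids.T,1),len(mids))
fit((L[...,0]>-.13)&(L[...,0]<-.04)&(abs(L[...,1])<.02)&(z>.07),"handle")
k=(z>.004)&(z<.014)&(L[...,0]>-.15)&(L[...,0]<.12)&(abs(L[...,1])<.045)
q=L[k];print("plate x",q[:,0].min(),q[:,0].max(),"y",np.percentile(q[:,1],[1,99]))
k=(z>.022)&(z<.032)&(L[...,0]>.05)&(L[...,0]<.12)&(abs(L[...,1])<.03);print("bed z",np.median(z[k]),L[k][:,0].min(),L[k][:,0].max())
k=(abs(L[...,0]+.105)<.008)&(abs(L[...,1])<.013)&(z>.09);print("pad z",np.median(z[k]),z[k])
k=(abs(L[...,1])<.02)&(z>.09)&(L[...,0]<-.05);print("handle end x",np.percentile(L[k][:,0],[0,2]))
# obstacles near insertion start
print("org",org)
for r in (.08,.2,.27,.3):print(r,org+ax*r,proj(c,[*(org+ax*r),.04]))
k=(zm>0)&(z>.006)&(L[...,0]>.105)&(L[...,0]<.34)&(abs(L[...,1])<.12)
print("obst",np.c_[L[k],z[k]].round(3)[::12])
# pick: obstacles in gripper's frame
b=np.radians(215);ux=np.array([np.cos(b),np.sin(b)]);uy=np.array([-ux[1],ux[0]])
g=np.array([.4767,-.0463])+.04*ux;print("grasp",g)
G=(X[...,:2]-g)@np.stack([ux,uy],1)
k=(zm>0)&(z>.03)&(z<.3)&(abs(G[...,0])<.06)&(abs(G[...,1])<.11)
print(np.c_[G[k],z[k]].round(3)[::4])
```

```text
handle [0.0143 0.0012] 15
plate x -0.14989396007378825 0.11893469940489557 y [-0.0404  0.0379]
bed z 0.025809185184470847 0.050041119419221354 0.08779097684334775
pad z 0.11290025603452815 [0.1154 0.1098 0.1127 0.1157 0.1085 0.1103 0.1162 0.1152 0.1144 0.1159
 0.1182 0.11   0.1147 0.111  0.1131 0.1106 0.1129 0.1097 0.1103 0.1134
 0.1122 0.1191 0.1116 0.1111 0.1118 0.1163 0.1166 0.1154 0.1077 0.1143
 0.1154 0.1149 0.1142 0.1145 0.1112 0.1131 0.1123 0.1144 0.1159 0.111
 0.1143 0.1127 0.1131 0.1106 0.1104 0.1129 0.1099 0.1082 0.1058 0.1054]
handle end x [-0.7199 -0.7176]
org [0.5043 0.3034]
0.08 [0.4816 0.3802] [254.9498 195.1463]
0.2 [0.4476 0.4953] [216.9462 206.3707]
0.27 [0.4278 0.5624] [194.6484 212.9564]
0.3 [0.4193 0.5912] [185.0629 215.7875]
obst [[ 0.108 -0.119  0.032]
 [ 0.113 -0.115  0.026]
 [ 0.116 -0.112  0.027]
 [ 0.129 -0.114  0.025]
 [ 0.139 -0.113  0.026]
 [ 0.152 -0.113  0.027]
 [ 0.116 -0.103  0.024]
 [ 0.123 -0.101  0.029]
 [ 0.129 -0.101  0.006]
 [ 0.223 -0.116  0.022]
 [ 0.221 -0.112  0.021]
 [ 0.225 -0.11   0.019]
 [ 0.234 -0.109  0.022]
 [ 0.146 -0.086  0.008]
 [
[... 955 characters left out ...]
1]
 [ 0.29   0.067  0.041]
 [ 0.178  0.099  0.012]
 [ 0.286  0.071  0.035]
 [ 0.182  0.1    0.009]
 [ 0.275  0.077  0.037]
 [ 0.299  0.073  0.032]
 [ 0.229  0.093  0.017]
 [ 0.3    0.076  0.034]
 [ 0.239  0.093  0.017]
 [ 0.264  0.089  0.015]
 [ 0.228  0.1    0.02 ]
 [ 0.26   0.094  0.022]
 [ 0.225  0.104  0.022]
 [ 0.255  0.098  0.024]
 [ 0.293  0.09   0.013]
 [ 0.257  0.101  0.017]
 [ 0.292  0.094  0.022]
 [ 0.256  0.104  0.025]
 [ 0.284  0.099  0.02 ]
 [ 0.25   0.109  0.016]
 [ 0.264  0.108  0.021]
 [ 0.274  0.108  0.022]
 [ 0.278  0.11   0.017]
 [ 0.292  0.112  0.014]]
grasp [ 0.4439 -0.0692]
[[-0.01  -0.105  0.101]
 [-0.008 -0.109  0.11 ]
 [-0.006 -0.11   0.106]
 [-0.002 -0.109  0.105]]
```

```bash
cat >> h.py <<'E'
from scipy.spatial.transform import Rotation as Ro
AX=np.radians(106.5); AXV=np.array([np.cos(AX),np.sin(AX)]); ORG=np.array([.5035,.304])
def clampxy(x,y=0): return ORG+AXV*x+np.array([-AXV[1],AXV[0]])*y
def plan(p1,yaw,N=1,turn=None,p0=None,yaw0=None):
    "N equal calls from here to p1, tool down, tool x at yaw (deg); prints tool-axis shift mm and turn"
    s=read_state(); R0=Ro.from_quat(s["tool_rot"]); p0=s["position"] if p0 is None else np.array(p0)
    if yaw0 is None: yaw0=np.degrees(np.arctan2(*R0.apply([1,0,0])[[1,0]]))
    else: R0=None
    down=lambda y:Ro.from_euler("z",y,degrees=True)*Ro.from_euler("x",180,degrees=True)
    d=(yaw-yaw0+180)%360-180 if turn is None else turn
    R=R0 or down(yaw0)
    for i in range(N):
        R1=down(yaw0+d*(i+1)/N)
        print(np.round(1000*R.inv().apply((np.array(p1)-p0)/N),1),np.round((R.inv()*R1).as_rotvec(),3)); R=R1
E
python3 - <<'E'
from h import *
plan([.4439,-.0692,.33],215,6,turn=200.3)
E
```

```text
[ 68.6 -61.7  12.4] [-0.001 -0.001 -0.583]
[ 91.3 -13.8  12.3] [ 0.     0.    -0.583]
[83.8 38.7 12.3] [-0.     0.    -0.583]
[48.7 78.4 12.3] [ 0.     0.    -0.583]
[-2.5 92.3 12.3] [ 0.     0.    -0.583]
[-52.9  75.6  12.3] [ 0.     0.    -0.583]
```

Call:
{"name": "arm_command", "arguments": {"targets": [[94,[69,-62,12],[0,0,-0.583]],[94,[69,-62,12],[0,0,-0.583]],[94,[69,-62,12],[0,0,-0.583]],[94,[69,-62,12],[0,0,-0.583]],[94,[69,-62,12],[0,0,-0.583]]]}}

```text
t: 0.62
position: [0.1913, -0.4534, 0.3925]
tool_rot: [0.912, 0.411, 0.0, -0.0]
force: [-0.3, -0.5, -0.5]
grip_width: 0.998
finger_force: 0.0
```

Call:
{"name": "arm_command", "arguments": {"targets": [[94,[91,-14,12],[0,0,-0.583]],[94,[91,-14,12],[0,0,-0.583]],[94,[91,-14,12],[0,0,-0.583]],[94,[91,-14,12],[0,0,-0.583]],[94,[91,-14,12],[0,0,-0.583]]]}}

```text
t: 1.03
position: [0.2416, -0.3763, 0.3805]
tool_rot: [0.755, 0.656, 0.0, -0.0]
force: [-0.2, -1.5, -0.3]
grip_width: 0.998
finger_force: 0.0
```

Call:
{"name": "arm_command", "arguments": {"targets": [[94,[84,39,12],[0,0,-0.583]],[94,[84,39,12],[0,0,-0.583]],[94,[84,39,12],[0,0,-0.583]],[94,[84,39,12],[0,0,-0.583]],[94,[84,39,12],[0,0,-0.583]]]}}

```text
t: 1.45
position: [0.2924, -0.2989, 0.3684]
tool_rot: [0.534, 0.845, 0.0, -0.0]
force: [0.4, -0.1, 0.7]
grip_width: 0.996
finger_force: 0.0
```

Call:
{"name": "arm_command", "arguments": {"targets": [[94,[49,78,12],[0,0,-0.583]],[94,[49,78,12],[0,0,-0.583]],[94,[49,78,12],[0,0,-0.583]],[94,[49,78,12],[0,0,-0.583]],[94,[49,78,12],[0,0,-0.583]]]}}

```text
t: 1.87
position: [0.3424, -0.2217, 0.3563]
tool_rot: [0.269, 0.963, 0.0, -0.0]
force: [-0.8, -0.2, 0.6]
grip_width: 1.001
finger_force: 0.0
```

Call:
{"name": "arm_command", "arguments": {"targets": [[94,[-2,92,12],[0,0,-0.583]],[94,[-2,92,12],[0,0,-0.583]],[94,[-2,92,12],[0,0,-0.583]],[94,[-2,92,12],[0,0,-0.583]],[94,[-2,92,12],[0,0,-0.583]]]}}

```text
t: 2.28
position: [0.3924, -0.1444, 0.3442]
tool_rot: [-0.019, 1.0, 0.0, -0.0]
force: [0.1, -0.4, -0.1]
grip_width: 0.999
finger_force: 0.0
```

Run:
```python
from h import *
s=read_state();print(s["t"],s["position"],s["joint_pos"])
plan([.4439,-.0692,.24],215,2)
```

```text
2.2833 [ 0.39240085 -0.14441285  0.34419868] [-4.88388146e-01 -1.92682990e-01  1.75739496e+00 -9.17347078e-05
  1.57779714e+00 -2.09754903e+00]
[-27.2  36.6  52.1] [ 0.    -0.001 -0.286]
[-36.4  27.4  52.1] [ 0.     0.    -0.286]
```

Call:
{"name": "arm_command", "arguments": {"targets": [[70,[-27,37,0],[0,0,-0.286]],[70,[-27,37,0],[0,0,-0.286]],[70,[-27,37,10],[0,0,-0.286]],[70,[-27,37,20],[0,0,-0.286]]]}}

```text
t: 2.62
position: [0.4183, -0.1072, 0.3248]
tool_rot: [-0.158, 0.987, -0.0, 0.001]
force: [-0.0, -0.6, -0.1]
grip_width: 0.762
finger_force: 0.0
```

Call:
{"name": "arm_command", "arguments": {"targets": [[70,[-36,27,20],[0,0,-0.286]],[70,[-36,27,20],[0,0,-0.286]],[70,[-36,27,35],[0,0,-0.286]],[70,[-36,27,60],[0,0,-0.286]],[70,[-36,27,80],[0,0,-0.286]]]}}

```text
t: 3.03
position: [0.4434, -0.0708, 0.243]
tool_rot: [-0.296, 0.955, 0.0, -0.0]
force: [-0.2, 0.3, -0.3]
grip_width: 0.743
finger_force: 0.0
```

Run:
```python
from h import *
c=camera("scene");crop(c,270,370,110,230,5,"s2")
plan([.4439,-.0692,.2015],215,1)
print(read_state()["joint_pos"])
```

```text
[-2.8 -0.5 37.1] [ 0.007 -0.006 -0.01 ]
[-2.84988236e-01 -4.23338496e-02  1.84139272e+00 -1.49952053e-04
  1.35201360e+00 -2.45632687e+00]
```

View pics/s2.png

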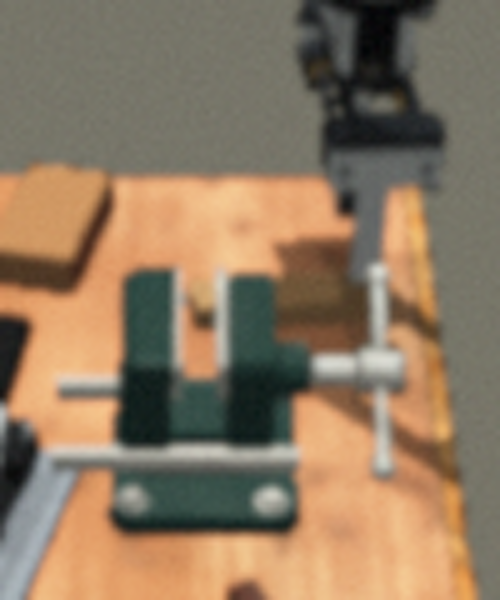

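The gripper is over the strip's near end at about (370,230) in the crop, with the vice to its left and not under the fingers. Now I'll descend.

Call:
{"name": "arm_command", "arguments": {"targets": [[70,[-2,0,12],[0,0,-0.01]],[70,[-2,0,24],[0,0,-0.01]],[70,[-2,0,32],[0,0,-0.01]],[70,[-2,0,38],[0,0,-0.01]],[70,[-2,0,38],[0,0,-0.01]]]}}

```text
t: 3.5
position: [0.4448, -0.0698, 0.2055]
tool_rot: [-0.301, 0.954, 0.001, -0.001]
force: [0.5, -0.4, -0.3]
grip_width: 0.745
finger_force: 0.0
```

Run:
```python
from h import *
s=read_state();print(s["position"],s["force"])
plan([.4439,-.0692,.2015],215,1)
c=camera("top")
print(world(c,*[393,198]))
```

```text
[ 0.44480193 -0.06977554  0.20547701] [ 0.48959068 -0.38418092 -0.33436585]
[0.4 1.  4. ] [ 0.002 -0.002  0.   ]
[ 0.4743972  -0.04538539  0.01804117]
```

Call:
{"name": "arm_command", "arguments": {"targets": [[70,[0,1,4],[0,0,0]],[70,[0,1,4],[0,0,0]],[30,[0,1,4],[0,0,0]],[20,[0,1,4],[0,0,0]],[20,[0,1,4],[0,0,0]]], "squeeze": 25}}

```text
t: 3.97
position: [0.445, -0.0689, 0.2031]
tool_rot: [-0.301, 0.954, -0.0, 0.0]
force: [1.0, -0.4, 0.3]
grip_width: 0.564
finger_force: 0.0
```

Call:
{"name": "arm_command", "arguments": {"targets": [[20,[0,0,0],[0,0,0]],[20,[0,0,0],[0,0,0]],[20,[0,0,0],[0,0,0]],[20,[0,0,0],[0,0,0]]]}}

```text
t: 4.3
position: [0.4449, -0.0689, 0.2028]
tool_rot: [-0.301, 0.954, -0.0, 0.0]
force: [-0.3, -0.2, 0.5]
grip_width: 0.359
finger_force: 24.9
```

Call:
{"name": "arm_command", "arguments": {"targets": [[20,[0,0,-20],[0,0,0]],[20,[0,0,-50],[0,0,0]],[20,[0,0,-90],[0,0,0]],[20,[0,0,-125],[0,0,0]],[20,[0,0,-150],[0,0,0]]]}}

```text
t: 4.72
position: [0.4449, -0.0689, 0.3561]
tool_rot: [-0.301, 0.954, -0.001, 0.002]
force: [0.2, -0.1, -0.1]
grip_width: 0.362
finger_force: 24.9
```

Run:
```python
from h import *
s=read_state();print(s["position"],s["finger_force"],clampxy(.194))
plan([*clampxy(.194),.353],106.5,4,turn=-108.5+0)
```

```text
[ 0.4449494  -0.06891044  0.35610946] 24.945262670516968 [0.44840102 0.49001103]
[-81.  113.9   0.6] [-0.003  0.003  0.473]
[-20.2 138.3   0.8] [ 0.    -0.     0.473]
[ 45.1 132.3   0.8] [ 0.    -0.     0.473]
[100.4  97.2   0.8] [ 0.    -0.     0.473]
```

Call:
{"name": "arm_command", "arguments": {"targets": [[20,[-16,23,0],[0,0,0.095]],[20,[-32,46,0],[0,0,0.19]],[20,[-48,68,0],[0,0,0.284]],[20,[-65,91,0],[0,0,0.378]],[20,[-81,114,0],[0,0,0.473]]]}}

```text
t: 5.13
position: [0.4453, 0.0722, 0.3525]
tool_rot: [-0.067, 0.998, -0.0, -0.0]
force: [0.9, -0.5, 0.4]
grip_width: 0.358
finger_force: 24.9
```

Call:
{"name": "arm_command", "arguments": {"targets": [[20,[-4,28,0],[0,0,0.095]],[20,[-8,55,0],[0,0,0.19]],[20,[-12,83,0],[0,0,0.284]],[20,[-16,110,0],[0,0,0.378]],[20,[-20,138,0],[0,0,0.473]]]}}

```text
t: 5.55
position: [0.4459, 0.2117, 0.3524]
tool_rot: [0.168, 0.986, -0.0, -0.0]
force: [1.3, -0.4, 0.5]
grip_width: 0.359
finger_force: 24.9
```

Call:
{"name": "arm_command", "arguments": {"targets": [[20,[9,26,0],[0,0,0.095]],[20,[18,53,0],[0,0,0.19]],[20,[27,79,0],[0,0,0.284]],[20,[36,106,0],[0,0,0.378]],[20,[45,132,0],[0,0,0.473]]]}}

```text
t: 5.97
position: [0.4467, 0.3513, 0.3521]
tool_rot: [0.395, 0.919, -0.0, -0.0]
force: [0.7, 0.3, -0.1]
grip_width: 0.361
finger_force: 24.9
```

Call:
{"name": "arm_command", "arguments": {"targets": [[20,[20,19,0],[0,0,0.095]],[20,[40,39,0],[0,0,0.19]],[20,[60,58,0],[0,0,0.284]],[20,[80,78,0],[0,0,0.378]],[20,[100,97,0],[0,0,0.473]]]}}

```text
t: 6.38
position: [0.4477, 0.4906, 0.3519]
tool_rot: [0.599, 0.801, -0.001, -0.0]
force: [0.0, -0.3, -1.1]
grip_width: 0.361
finger_force: 24.9
```

Call:
{"name": "arm_command", "arguments": {"targets": [[20,[0,0,0],[0,0,0]],[20,[0,0,40],[0,0,0]],[20,[0,0,75],[0,0,0]],[20,[0,0,95],[0,0,0]],[20,[0,0,105],[0,0,0]]]}}

```text
t: 6.8
position: [0.4469, 0.4878, 0.2422]
tool_rot: [0.597, 0.802, -0.004, -0.001]
force: [-1.0, 0.3, -0.9]
grip_width: 0.358
finger_force: 24.9
```

Run:
```python
from h import *
np.set_printoptions(precision=4,suppress=True)
s=read_state();print(s["t"],s["position"],s["finger_force"],s["grip_width"])
c=camera("top");np.savez("top2.npz",**c);crop(c,190,330,150,245,5.7,"t3")
plan([*clampxy(.194),.23],106.5,1)
```

```text
6.8 [0.4469 0.4878 0.2422] 24.945250153541565 0.35770853095300065
[ 1.8  2.1 11.8] [-0.008  0.004  0.003]
```

View pics/t3.png

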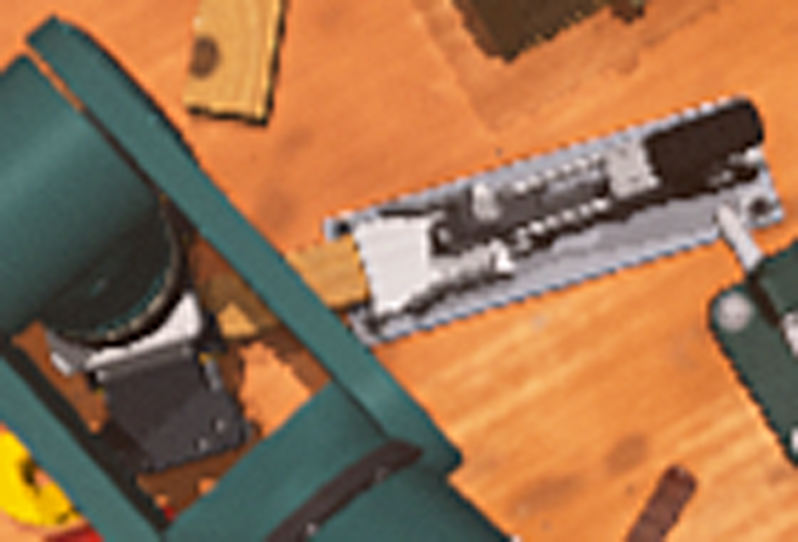

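The crop shows the strip held level, its end at about (362,270) against the bed's front edge. It is aligned with the channel by eye; next I'll measure the lateral offset from depth.

Run:
```python
from h import *
np.set_printoptions(precision=4,suppress=True)
c=dict(np.load("top2.npz"));v,u=np.mgrid[0:420,0:560];K=c["camera_matrix"]
px=lambda x,y:np.array([x/5.7+190-.41,y/5.7+150-.41])
zs=.0575
e=lambda x,y,z:(world(c,*px(x,y),z=z)[:2]-ORG)@np.array([[AXV[0],-AXV[1]],[AXV[1],AXV[0]]])
print("strip end corners",e(352,238,zs),e(368,300,zs),"edge pts",e(290,256,zs),e(335,314,zs))
print("plate corners .008",e(326,220,.008),e(358,342,.008),e(780,215,.008))
zm=c["z_map"]
r=np.stack([(u-K[0,2])/K[0,0],(v-K[1,2])/K[1,1],np.ones_like(zm)],-1)*zm[...,None]
X=(r-c["t"])@c["R"];L=(X[...,:2]-ORG)@np.array([[AXV[0],-AXV[1]],[AXV[1],AXV[0]]]);z=X[...,2]
for x in np.arange(.02,.14,.006):
    k=(abs(L[...,0]-x)<.004)&(abs(L[...,1])<.05)&(zm>0)
    o=[]
    for lo,hi in((.004,.014),(.021,.031),(.034,.041),(.052,.064)):
        q=L[...,1][k&(z>lo)&(z<hi)]; o.append("%6.1f %6.1f n%d"%(q.min()*1e3,q.max()*1e3,len(q)) if len(q) else "-")
    print("%.3f"%x,o)
```

```text
strip end corners [ 0.0859 -0.0117] [0.087  0.0225] edge pts [ 0.1199 -0.0119] [0.1057 0.0246]
plate corners .008 [ 0.0985 -0.0351] [0.1004 0.0349] [-0.1413  0.0342]
0.020 [' -36.7   47.5 n15', '   0.3   15.2 n11', ' -22.8   24.5 n10', '-']
0.026 [' -36.7   36.0 n12', ' -20.4   24.9 n15', ' -24.7   24.5 n10', '-']
0.032 [' -49.8   36.1 n16', ' -20.4   24.9 n14', ' -23.9   24.8 n11', '   6.5    6.5 n1']
0.038 [' -36.5   47.3 n17', ' -20.1   24.2 n17', ' -25.1   24.8 n12', '   4.9    6.5 n2']
0.044 [' -36.8   47.3 n16', ' -19.5   24.1 n18', ' -24.1   24.6 n10', '  -2.9    7.6 n5']
0.050 [' -34.8   35.9 n13', ' -18.5   24.3 n31', ' -24.1   24.1 n7', '   2.9    2.9 n1']
0.056 [' -35.7   44.8 n12', ' -20.6   28.2 n35', ' -27.1   26.7 n11', '-']
0.062 ['  28.9   44.8 n8', ' -23.3   28.2 n36', ' -29.3   28.9 n9', '-']
0.068 [' -37.2   36.3 n12', ' -25.1   24.8 n41', ' -29.3   28.4 n3', '-']
0.074 [' -36.1   34.9 n13', ' -24.8   24.8 n42', '-', '-']
0.080 [' -41.7   42.6 n16', ' -24.2   24.4 n39', '-', '-']
0.086 [' -41.7   36.7 n18', ' -24.2   24.3 n19', '-', ' -14.2   17.9 n20']
0.092 [' -37.3   36.7 n22', '-', '-', ' -15.2   19.1 n31']
0.098 [' -37.1   37.2 n24', '-', '-', ' -14.1   18.3 n32']
0.104 [' -37.1   29.8 n7', '-', '-', ' -14.1   19.4 n30']
0.110 [' -46.8  -46.8 n1', '-', '-', ' -14.1   15.6 n24']
0.116 ['-', '-', '-', ' -12.4    3.4 n14']
0.122 ['-', '-', '-', ' -14.3   -6.6 n4']
0.128 [' -37.8  -37.8 n1', '-', '-', '-']
0.134 [' -48.0  -47.1 n2', '-', '-', '  13.5   19.0 n2']
```

Call:
{"name": "arm_command", "arguments": {"targets": [[20,[0,0,0],[0,0,0]],[20,[0,0,0],[0,0,0]],[20,[0,0,0],[0,0,0]]]}}

```text
t: 7.1
position: [0.4485, 0.4895, 0.2506]
tool_rot: [0.597, 0.802, 0.002, 0.001]
force: [-0.4, 0.1, -1.1]
grip_width: 0.364
finger_force: 24.9
```

Run:
```python
from h import *
s=read_state();print(s["position"],s["force"])
plan([*clampxy(.180),.2320],106.5,1)
```

```text
[0.44854096 0.48951845 0.25061648] [-0.36773555  0.12878196 -1.14194021]
[-13.5  -0.1  18.6] [ 0.005 -0.002  0.003]
```

Call:
{"name": "arm_command", "arguments": {"targets": [[20,[-4,0,4],[0,0,0]],[20,[-8,0,8],[0,0,0]],[20,[-12,0,12],[0,0,0]],[20,[-14,0,15],[0,0,0]],[20,[-14,0,15],[0,0,0]]]}}

```text
t: 7.52
position: [0.4519, 0.4748, 0.2314]
tool_rot: [0.597, 0.802, -0.001, -0.0]
force: [-0.5, 0.2, -0.7]
grip_width: 0.362
finger_force: 24.9
```

Call:
{"name": "arm_command", "arguments": {"targets": [[20,[0,0,0],[0,0,0]],[20,[0,0,0],[0,0,0]],[20,[0,0,0],[0,0,0]]]}}

```text
t: 7.77
position: [0.4519, 0.4759, 0.2328]
tool_rot: [0.597, 0.802, 0.0, 0.0]
force: [-0.5, 0.1, -0.5]
grip_width: 0.359
finger_force: 24.9
```

Run:
```python
from h import *
s=read_state();print(s["position"],s["force"])
plan([*clampxy(.180),.2292],106.5,1)
```

```text
[0.45190696 0.47590512 0.23283969] [-0.45924401  0.13402142 -0.51338106]
[0.5 0.6 3.6] [ 0.    -0.     0.003]
```

Lower gently until contact with the floor; turn by 0.003 to align.

Call:
{"name": "arm_command", "arguments": {"targets": [[20,[0,0.5,1.5],[0,0,0.003]],[20,[0,0.5,2.5],[0,0,0.003]],[20,[0,0.5,2.5],[0,0,0.003]]]}}

```text
t: 8.02
position: [0.4523, 0.4759, 0.2298]
tool_rot: [0.598, 0.801, -0.0, -0.0]
force: [0.2, 0.7, -0.8]
grip_width: 0.36
finger_force: 24.9
```

Call:
{"name": "arm_command", "arguments": {"targets": [[20,[0,0,0.5],[0,0,0]],[20,[0,0,1],[0,0,0]],[20,[0,0,1],[0,0,0]]]}}

```text
t: 8.27
position: [0.4523, 0.4759, 0.2289]
tool_rot: [0.598, 0.801, -0.0, 0.0]
force: [0.0, -1.2, -1.4]
grip_width: 0.36
finger_force: 24.9
```

Call:
{"name": "arm_command", "arguments": {"targets": [[20,[-4,0,0],[0,0,0]],[20,[-8,0,0],[0,0,0]],[20,[-12,0,0],[0,0,0]],[20,[-16,0,0],[0,0,0]],[20,[-20,0,0],[0,0,0]]]}}

```text
t: 8.68
position: [0.4582, 0.4561, 0.2292]
tool_rot: [0.598, 0.801, -0.0, 0.0]
force: [-1.3, 0.4, -1.0]
grip_width: 0.361
finger_force: 24.9
```

Run:
```python
from h import *
s=read_state();print(s["position"],s["force"],s["wrist_torque"])
plan([*clampxy(.119),.2288],106.5,1)
```

```text
[0.45821958 0.45614552 0.2291711 ] [-1.32071198  0.41871668 -0.95510846] [ 0.0178998  -0.07868285  0.00138316]
[-39.7   0.2   0.4] [ 0.  0. -0.]
```

Free of contact. Continue.

Call:
{"name": "arm_command", "arguments": {"targets": [[20,[-4,0,0],[0,0,0]],[20,[-8,0,0],[0,0,0]],[20,[-12,0,0],[0,0,0]],[20,[-16,0,0],[0,0,0]],[20,[-20,0,0],[0,0,0]]]}}

```text
t: 9.1
position: [0.4638, 0.4371, 0.2291]
tool_rot: [0.598, 0.801, -0.0, 0.0]
force: [-1.1, -0.1, -0.7]
grip_width: 0.355
finger_force: 24.9
```

Call:
{"name": "arm_command", "arguments": {"targets": [[20,[-3,0,0],[0,0,0]],[20,[-6,0,0],[0,0,0]],[20,[-9,0,0],[0,0,0]],[20,[-11,0,0],[0,0,0]],[20,[-12,0,0],[0,0,0]]]}}

```text
t: 9.52
position: [0.4672, 0.4257, 0.2292]
tool_rot: [0.598, 0.801, -0.0, 0.0]
force: [0.3, -0.2, -1.1]
grip_width: 0.357
finger_force: 24.9
```

Call:
{"name": "arm_command", "arguments": {"targets": [[20,[-1,0,0],[0,0,0]],[20,[-2,0,0],[0,0,0]],[20,[-3,0,0],[0,0,0]],[20,[-4,0,0],[0,0,0]],[20,[-5,0,0],[0,0,0]]], "squeeze": 15}}

```text
t: 9.93
position: [0.4684, 0.4219, 0.2293]
tool_rot: [0.598, 0.801, 0.001, -0.001]
force: [-2.0, 4.1, -0.3]
grip_width: 0.361
finger_force: 14.9
```

Call:
{"name": "arm_command", "arguments": {"targets": [[20,[-0.5,0,0],[0,0,0]],[20,[-1,0,0],[0,0,0]],[20,[-1.5,0,0],[0,0,0]]]}}

```text
t: 10.18
position: [0.4684, 0.4213, 0.2297]
tool_rot: [0.598, 0.801, 0.002, -0.002]
force: [-3.0, 6.9, -1.0]
grip_width: 0.359
finger_force: 14.9
```

Call:
{"name": "arm_command", "arguments": {"targets": [[20,[-0.5,0,0],[0,0,0]],[20,[-1,0,0],[0,0,0]],[20,[-1,0,0],[0,0,0]]]}}

```text
t: 10.43
position: [0.4685, 0.421, 0.2298]
tool_rot: [0.598, 0.801, 0.003, -0.002]
force: [-2.2, 8.7, -0.7]
grip_width: 0.357
finger_force: 14.9
```

Run:
```python
from h import *
s=read_state();print(s["position"],s["force"],s["wrist_torque"],(s["position"][:2]-ORG)@AXV)
c=camera("scene");crop(c,215,315,185,265,7,"s4")
```

```text
[0.46845572 0.42098674 0.22984495] [-2.15232412  8.70310235 -0.71651734] [ 1.55882072  0.35221893 -0.08694452] 0.12212230966419854
```

View pics/s4.png

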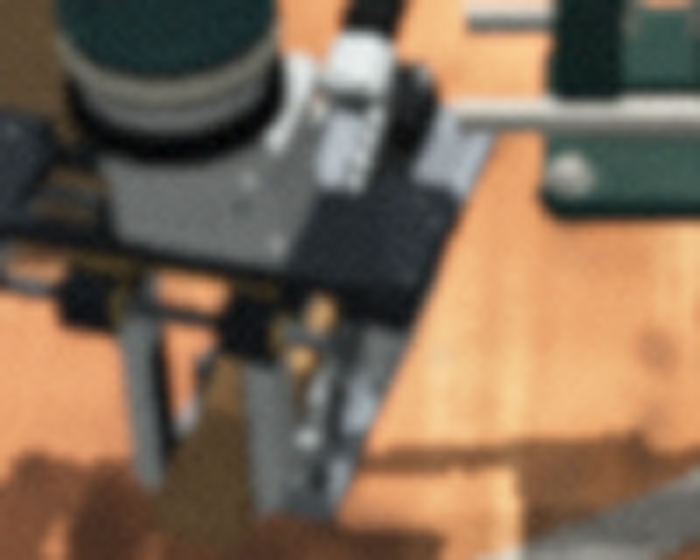

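The strip is held level in the channel and the contact is now stiff at about 9 N (0.3 mm for 2 N), so its end is at the stop. I'll ease the load and let go.

Call:
{"name": "arm_command", "arguments": {"targets": [[20,[1,0,0.5],[0,0,0]],[20,[1.5,0,0.5],[0,0,0]],[55,[1.5,0,0.5],[0,0,0]],[55,[1.5,0,0.5],[0,0,0]],[55,[1.5,0,0.5],[0,0,0]]]}}

```text
t: 10.9
position: [0.469, 0.4199, 0.2286]
tool_rot: [0.598, 0.801, -0.0, 0.001]
force: [-0.3, -0.1, -0.6]
grip_width: 0.539
finger_force: 0.0
```

Call:
{"name": "arm_command", "arguments": {"targets": [[60,[0,0,0],[0,0,0]],[60,[0,0,0],[0,0,0]],[60,[0,0,-10],[0,0,0]],[60,[0,0,-30],[0,0,0]],[60,[0,0,-60],[0,0,0]]]}}

```text
t: 11.32
position: [0.4682, 0.4195, 0.2864]
tool_rot: [0.598, 0.801, -0.003, -0.001]
force: [0.4, -0.4, -1.0]
grip_width: 0.639
finger_force: 0.0
```

Call:
{"name": "arm_command", "arguments": {"targets": [[60,[40,0,-40],[0,0,0]],[60,[80,0,-80],[0,0,0]],[40,[80,0,-80],[0,0,0]],[20,[80,0,-80],[0,0,0]],[0,[80,0,-80],[0,0,0]]]}}

```text
t: 11.73
position: [0.4458, 0.4977, 0.371]
tool_rot: [0.598, 0.802, 0.002, 0.001]
force: [-0.2, -1.0, -0.6]
grip_width: 0.458
finger_force: 0.0
```

Run:
```python
from h import *
s=read_state();print(s["position"],s["force"],s["joint_pos"])
c=camera("top");np.savez("top5.npz",**c);crop(c,190,330,150,245,5.7,"t5")
v,u=np.mgrid[0:420,0:560];K=c["camera_matrix"];zm=c["z_map"]
r=np.stack([(u-K[0,2])/K[0,0],(v-K[1,2])/K[1,1],np.ones_like(zm)],-1)*zm[...,None]
X=(r-c["t"])@c["R"];L=(X[...,:2]-ORG)@np.array([[AXV[0],-AXV[1]],[AXV[1],AXV[0]]]);z=X[...,2]
for x in np.arange(.05,.165,.006):
    k=(abs(L[...,0]-x)<.003)&(abs(L[...,1])<.03)&(zm>0)&(z>.033)&(z<.055)
    if k.any():print("%.3f"%x,L[...,1][k].min().round(4),L[...,1][k].max().round(4),np.median(z[k]),L[k][:,0].max())
```

```text
[0.44575127 0.49767084 0.37104162] [-0.17126247 -1.03122198 -0.63878369] [ 7.55744927e-01  3.59019813e-01  1.11216489e+00 -8.27096350e-04
  1.66629718e+00  4.66001973e-01]
0.050 -0.0245 0.0253 0.04203174383592434 0.05273002389022063
0.056 -0.0277 0.0272 0.043227004472055366 0.05884411745549308
0.062 -0.0298 0.0263 0.041949586698726025 0.06490485178246116
0.068 -0.0276 0.0289 0.0433069084116855 0.07090351965100358
0.074 -0.0153 0.0163 0.04377024151550428 0.07677708962548907
0.080 -0.0177 0.0157 0.04352165199116959 0.08275898121432577
0.086 -0.0159 0.0171 0.0433573350184251 0.08891099086981029
0.092 -0.0167 0.016 0.04337968388804482 0.09476481654638867
0.098 -0.0159 0.0171 0.04319886447816402 0.10077980144558699
0.104 -0.017 0.0162 0.04409957553136347 0.10661717719685597
0.110 -0.0179 0.0162 0.043850166924708424 0.11295167113174268
0.116 -0.0152 0.0165 0.04419093063639779 0.11885084339608798
0.122 -0.0165 0.0024 0.04461816685614225 0.12494066734764624
0.128 -0.0154 -0.0047 0.043202285462717344 0.13080559471565129
```

View pics/t5.png

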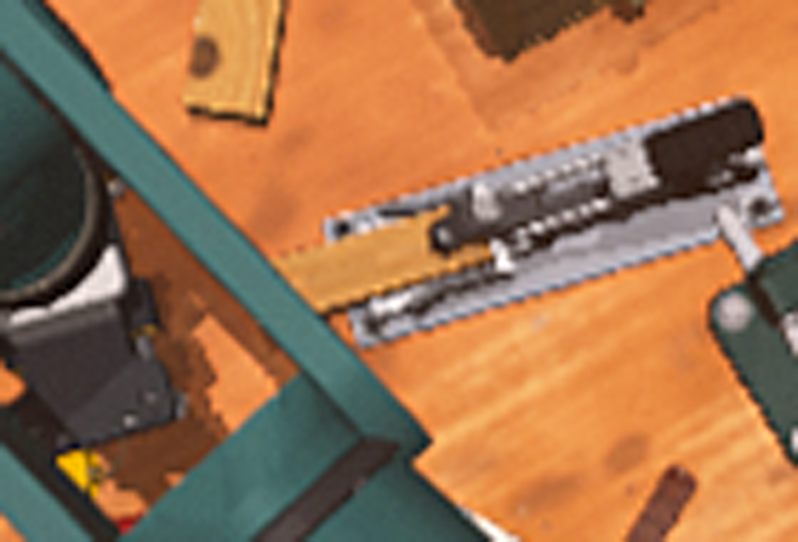

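The strip lies flat (top at 43.5 mm) and centred in the channel. Before pressing I'll check clearance near the handle.

Run:
```python
from h import *
np.set_printoptions(precision=3,suppress=True)
c=dict(np.load("top.npz"))
v,u=np.mgrid[0:420,0:560];K=c["camera_matrix"];zm=c["z_map"]
r=np.stack([(u-K[0,2])/K[0,0],(v-K[1,2])/K[1,1],np.ones_like(zm)],-1)*zm[...,None]
X=(r-c["t"])@c["R"];L=(X[...,:2]-ORG)@np.array([[AXV[0],-AXV[1]],[AXV[1],AXV[0]]]);z=X[...,2]
k=(zm>0)&(z>.13)&(abs(L[...,0]+.105)<.12)&(abs(L[...,1])<.2)
q=L[k]; print("tall: nearest |y|",q[np.argsort(abs(q[:,1]))[:5]],z[k].max())
k=(zm>0)&(z>.13)&(abs(L[...,0]+.105)<.045)&(abs(L[...,1])<.3);print("in body width",L[k][:,1].max() if k.any() else None,L[k][:,1].min() if k.any() else None)
k=(abs(L[...,0]+.105)<.04)&(abs(L[...,1])<.016)&(z>.09);q=L[k]
print("pad y",np.median(q[:,1]),q[:,1].min(),q[:,1].max(),"z fit",np.polyfit(q[:,0]+.105,z[k],1))
k=(abs(L[...,1])<.016)&(z>.09)&(L[...,0]>-.16);print("end x",L[k][:,0].min())
print(clampxy(-.105))
plan([*clampxy(-.105),.365],106.5,2)
```

```text
tall: nearest |y| [[-0.1   -0.094]
 [-0.024 -0.094]
 [-0.022 -0.094]
 [-0.098 -0.094]
 [-0.023 -0.095]] 0.2311325144386654
in body width -0.09387498732679177 -0.2999172647487486
pad y 0.000474318177729819 -0.01419331230897832 0.012264852862489179 z fit [-0.348  0.112]
end x -0.12955033849813236
[0.533 0.203]
[-153.     0.1    2. ] [0.    0.001 0.   ]
[-153.     0.1    1.8] [-0. -0.  0.]
```

Run:
```python
from h import *
plan([*clampxy(-.100),.37],16.5,3,turn=-90)
```

```text
[-1.004e+02  1.000e-01 -4.000e-01] [0.    0.001 0.524]
[-86.9  50.3  -0.5] [ 0.    -0.     0.524]
[-50.1  87.   -0.5] [-0.    -0.     0.524]
```

Call:
{"name": "arm_command", "arguments": {"targets": [[0,[-20,0,0],[0,0,0.105]],[0,[-40,0,0],[0,0,0.21]],[0,[-60,0,0],[0,0,0.315]],[0,[-80,0,0],[0,0,0.42]],[0,[-100,0,0],[0,0,0.524]]]}}

```text
t: 12.2
position: [0.4749, 0.3985, 0.3658]
tool_rot: [0.788, 0.616, -0.003, 0.0]
force: [0.4, -0.3, 0.0]
grip_width: 0.061
finger_force: 0.0
```

Call:
{"name": "arm_command", "arguments": {"targets": [[0,[-17,10,0],[0,0,0.105]],[0,[-35,20,0],[0,0,0.21]],[0,[-52,30,0],[0,0,0.315]],[0,[-70,40,0],[0,0,0.42]],[0,[-87,50,0],[0,0,0.524]]]}}

```text
t: 12.62
position: [0.5028, 0.302, 0.3659]
tool_rot: [0.92, 0.391, -0.003, 0.001]
force: [0.8, -0.4, 0.6]
grip_width: 0.006
finger_force: 0.0
```

Call:
{"name": "arm_command", "arguments": {"targets": [[0,[-10,17,0],[0,0,0.105]],[0,[-20,35,0],[0,0,0.21]],[0,[-30,52,0],[0,0,0.315]],[0,[-40,70,0],[0,0,0.42]],[0,[-50,87,0],[0,0,0.524]]]}}

```text
t: 13.03
position: [0.5312, 0.206, 0.3659]
tool_rot: [0.99, 0.139, -0.003, 0.001]
force: [0.3, -0.2, -0.6]
grip_width: 0.001
finger_force: 0.0
```

Call:
{"name": "arm_command", "arguments": {"targets": [[0,[0,0,0],[0,0,0]],[0,[0,0,10],[0,0,0]],[0,[0,0,25],[0,0,0]],[0,[0,0,35],[0,0,0]],[0,[0,0,35],[0,0,0]]]}}

```text
t: 13.45
position: [0.5302, 0.2087, 0.3289]
tool_rot: [0.99, 0.144, -0.004, 0.0]
force: [-0.1, -0.1, -0.9]
grip_width: 0.005
finger_force: 0.0
```

Run:
```python
from h import *
s=read_state();print(s["position"],s["force"],s["grip_width"],s["joint_pos"])
plan([*clampxy(-.100),.315],16.5)
c=camera("scene");crop(c,225,325,140,240,6,"s6")
```

```text
[0.53015861 0.20872081 0.32894424] [-0.06526423 -0.12576373 -0.85897089] 0.0049076421005410185 [2.75527560e-01 1.60150755e-01 1.44031074e+00 1.06561735e-04
 1.54937577e+00 1.55808279e+00]
[ 1.6  1.1 13.9] [-0.     0.008  0.   ]
```

View pics/s6.png

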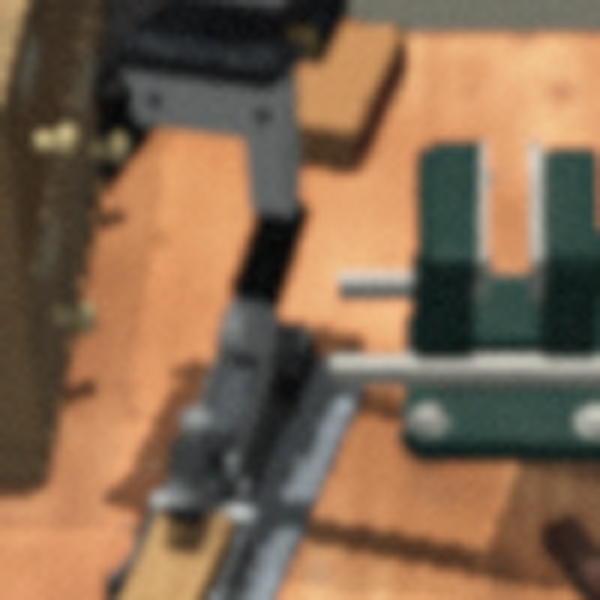

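The closed fingertips stand over the black grip at about (275,210), with cabinet and vice clear. I'll press slowly and watch the force.

Call:
{"name": "arm_command", "arguments": {"targets": [[0,[1,1,3],[0,0,0]],[0,[1,1,6],[0,0,0]],[0,[1,1,9],[0,0,0]],[0,[1,1,12],[0,0,0]],[0,[1,1,14],[0,0,0]]]}}

```text
t: 13.92
position: [0.5326, 0.2081, 0.3195]
tool_rot: [0.99, 0.143, 0.0, 0.0]
force: [-0.1, -0.1, 0.8]
grip_width: 0.004
finger_force: 0.0
```

Call:
{"name": "arm_command", "arguments": {"targets": [[0,[0,0,2],[0,0,0]],[0,[0,0,4],[0,0,0]],[0,[0,0,6],[0,0,0]]]}}

```text
t: 14.17
position: [0.5326, 0.208, 0.3136]
tool_rot: [0.99, 0.143, 0.0, 0.0]
force: [0.3, -0.9, 0.4]
grip_width: 0.003
finger_force: 0.0
```

Call:
{"name": "arm_command", "arguments": {"targets": [[0,[0,0,2],[0,0,0]],[0,[0,0,4],[0,0,0]],[0,[0,0,6],[0,0,0]]]}}

```text
t: 14.42
position: [0.5327, 0.2076, 0.31]
tool_rot: [0.99, 0.143, 0.001, 0.001]
force: [-3.5, -2.8, 10.2]
grip_width: 0.009
finger_force: 4.3
```

Call:
{"name": "arm_command", "arguments": {"targets": [[0,[0,0,0],[0,0,0]],[0,[0,0,1],[0,0,0]]]}}

```text
t: 14.58
position: [0.5328, 0.2074, 0.3092]
tool_rot: [0.99, 0.143, 0.001, 0.001]
force: [-3.3, -4.2, 8.3]
grip_width: 0.006
finger_force: 3.8
```

Run:
```python
from h import *
s=read_state();print(s["position"],s["force"],s["wrist_torque"],(s["position"][:2]-ORG)@AXV,(s["position"][:2]-ORG)@[-AXV[1],AXV[0]])
```

```text
[0.53276039 0.20738525 0.30915787] [-3.26585084 -4.17549052  8.31831957] [-0.67772902  0.5078189  -0.03611543] -0.10094652854110578 -0.0006153716377685873
```

Call:
{"name": "arm_command", "arguments": {"targets": [[0,[0,0,1.5],[0,0,0]],[0,[0,0,3],[0,0,0]]]}}

```text
t: 14.75
position: [0.5329, 0.207, 0.3062]
tool_rot: [0.99, 0.143, 0.001, 0.002]
force: [-1.8, -3.5, 7.9]
grip_width: 0.006
finger_force: 3.4
```

Run:
```python
from h import *
s=read_state();print(s["position"],s["force"],s["wrist_torque"],s["finger_force"],(s["position"][:2]-ORG)@AXV,(s["position"][:2]-ORG)@[-AXV[1],AXV[0]])
```

```text
[0.53286212 0.20703367 0.30616389] [-1.7706055  -3.54602143  7.88388153] [-0.92316433  0.32226546 -0.01650151] 3.4022067421028623 -0.1013125211564086 -0.0006130532858182175
```

Call:
{"name": "arm_command", "arguments": {"targets": [[0,[0,0.2,1.5],[0,0,0]],[0,[0,0.4,3],[0,0,0]],[0,[0,0.6,4.5],[0,0,0]]]}}

```text
t: 15.0
position: [0.5332, 0.2064, 0.3012]
tool_rot: [0.99, 0.143, 0.001, 0.002]
force: [-1.4, -4.7, 7.6]
grip_width: 0.007
finger_force: 3.2
```

Call:
{"name": "arm_command", "arguments": {"targets": [[0,[0,0.2,1.5],[0,0,0]],[0,[0,0.4,3],[0,0,0]]]}}

```text
t: 15.17
position: [0.5333, 0.206, 0.2986]
tool_rot: [0.99, 0.143, 0.001, 0.002]
force: [-3.2, -4.4, 9.2]
grip_width: 0.002
finger_force: 4.4
```

Call:
{"name": "arm_command", "arguments": {"targets": [[0,[0,0.2,1.5],[0,0,0]],[0,[0,0.4,3],[0,0,0]]]}}

```text
t: 15.33
position: [0.5334, 0.2056, 0.2961]
tool_rot: [0.99, 0.143, 0.001, 0.002]
force: [-3.1, -4.4, 10.5]
grip_width: 0.009
finger_force: 5.1
```

Call:
{"name": "arm_command", "arguments": {"targets": [[0,[0,0.4,1.5],[0,0,0]],[0,[0,0.8,3],[0,0,0]]]}}

```text
t: 15.5
position: [0.5336, 0.205, 0.2934]
tool_rot: [0.99, 0.143, 0.001, 0.001]
force: [-3.9, -3.4, 11.7]
grip_width: 0.007
finger_force: 5.5
```

Call:
{"name": "arm_command", "arguments": {"targets": [[0,[0,0.4,1.5],[0,0,0]],[0,[0,0.8,3],[0,0,0]]]}}

```text
t: 15.67
position: [0.5337, 0.2044, 0.2904]
tool_rot: [0.99, 0.143, 0.001, 0.001]
force: [-3.1, -3.5, 10.7]
grip_width: 0.004
finger_force: 5.4
```

Call:
{"name": "arm_command", "arguments": {"targets": [[0,[0,0.3,1.2],[0,0,0]],[0,[0,0.6,2.4],[0,0,0]]]}}

```text
t: 15.83
position: [0.5339, 0.204, 0.2879]
tool_rot: [0.99, 0.143, 0.001, 0.001]
force: [-3.2, -2.9, 11.3]
grip_width: 0.005
finger_force: 5.2
```

Call:
{"name": "arm_command", "arguments": {"targets": [[0,[0,0.3,1.2],[0,0,0]],[0,[0,0.6,2.4],[0,0,0]]]}}

```text
t: 16.0
position: [0.534, 0.2035, 0.2853]
tool_rot: [0.99, 0.143, 0.001, 0.001]
force: [-2.4, -2.1, 9.8]
grip_width: 0.004
finger_force: 4.7
```

Call:
{"name": "arm_command", "arguments": {"targets": [[0,[0,0.3,1.2],[0,0,0]],[0,[0,0.6,2.4],[0,0,0]]]}}

```text
t: 16.17
position: [0.5341, 0.2031, 0.2825]
tool_rot: [0.99, 0.143, 0.001, 0.0]
force: [-1.9, -0.3, 6.9]
grip_width: 0.006
finger_force: 4.1
```

Call:
{"name": "arm_command", "arguments": {"targets": [[0,[0,0.3,1.2],[0,0,0]],[0,[0,0.6,2.4],[0,0,0]]]}}

```text
t: 16.33
position: [0.5343, 0.2027, 0.2797]
tool_rot: [0.99, 0.143, 0.001, 0.0]
force: [-2.2, -1.2, 6.9]
grip_width: 0.004
finger_force: 3.1
```

Fading. Continue in small steps until it snaps.

Call:
{"name": "arm_command", "arguments": {"targets": [[0,[0,0.1,1],[0,0,0]],[0,[0,0.2,2],[0,0,0]]]}}

```text
t: 16.5
position: [0.5344, 0.2024, 0.2772]
tool_rot: [0.99, 0.143, 0.001, 0.0]
force: [-1.5, -1.1, 4.8]
grip_width: 0.004
finger_force: 2.3
```

Call:
{"name": "arm_command", "arguments": {"targets": [[0,[0,0.1,1],[0,0,0]],[0,[0,0.2,2],[0,0,0]]]}}

```text
t: 16.67
position: [0.5345, 0.2022, 0.2742]
tool_rot: [0.99, 0.143, 0.001, 0.0]
force: [1.1, -0.5, 2.5]
grip_width: 0.003
finger_force: 1.3
```

Call:
{"name": "arm_command", "arguments": {"targets": [[0,[0,0.1,1],[0,0,0]],[0,[0,0.2,2],[0,0,0]]]}}

```text
t: 16.83
position: [0.5344, 0.2022, 0.271]
tool_rot: [0.99, 0.143, -0.0, -0.0]
force: [-0.0, -1.0, -0.5]
grip_width: 0.006
finger_force: 0.0
```

The force dropped to zero, so the toggle has run off by itself. I'll lift away and check.

Call:
{"name": "arm_command", "arguments": {"targets": [[0,[0,0,0],[0,0,0]],[0,[0,0,-10],[0,0,0]],[0,[0,0,-35],[0,0,0]],[0,[0,0,-70],[0,0,0]],[0,[0,0,-105],[0,0,0]]]}}

```text
t: 17.25
position: [0.5339, 0.2023, 0.3768]
tool_rot: [0.99, 0.143, -0.002, 0.0]
force: [0.8, 0.5, 0.1]
grip_width: 0.007
finger_force: 0.0
```

Call:
{"name": "arm_command", "arguments": {"targets": [[0,[-35,0,-15],[0,0,0]],[0,[-70,0,-15],[0,0,0]],[0,[-105,0,-15],[0,0,0]],[0,[-140,30,-15],[0,0,0]],[0,[-160,60,-15],[0,0,0]]]}}

```text
t: 17.67
position: [0.3953, 0.0999, 0.3922]
tool_rot: [0.989, 0.145, 0.0, -0.0]
force: [0.4, -1.8, 0.3]
grip_width: 0.004
finger_force: 0.0
```

Call:
{"name": "arm_command", "arguments": {"targets": [[0,[0,35,0],[0,0,0]],[0,[0,70,0],[0,0,0]],[0,[0,100,0],[0,0,0]],[0,[0,130,0],[0,0,0]],[0,[0,130,0],[0,0,0]]]}}

```text
t: 18.08
position: [0.4353, -0.0289, 0.3919]
tool_rot: [0.99, 0.14, 0.0, 0.001]
force: [-0.6, -0.2, 0.1]
grip_width: 0.003
finger_force: 0.0
```

Run:
```python
from h import *
np.set_printoptions(precision=3,suppress=True)
c=camera("top");print(read_state()["t"],read_state()["position"])
s=camera("scene")
a=cv2.resize(c["img"][150:245,190:330],(560,380),interpolation=cv2.INTER_CUBIC)
b=cv2.resize(s["img"][150:270,210:290],(240,360),interpolation=cv2.INTER_CUBIC);b=cv2.copyMakeBorder(b,0,20,0,0,cv2.BORDER_CONSTANT)
cv2.imwrite("pics/end.png",np.hstack([a,b]))
v,u=np.mgrid[0:420,0:560];K=c["camera_matrix"];zm=c["z_map"]
r=np.stack([(u-K[0,2])/K[0,0],(v-K[1,2])/K[1,1],np.ones_like(zm)],-1)*zm[...,None]
X=(r-c["t"])@c["R"];L=(X[...,:2]-ORG)@np.array([[AXV[0],-AXV[1]],[AXV[1],AXV[0]]]);z=X[...,2]
k=(abs(L[...,0]+.105)<.015)&(abs(L[...,1])<.01)&(zm>0);print("pad z",np.median(z[k]),z[k].max())
k=(L[...,0]>.08)&(L[...,0]<.17)&(abs(L[...,1])<.03)&(z>.035)&(z<.055)
q=L[k];print("strip outer end",np.percentile(q[:,0],[90,99,100]),"y",q[:,1].min(),q[:,1].max(),"z slope",np.polyfit(q[:,0],z[k],1),"yaw",np.polyfit(q[:,0],q[:,1],1))
```

```text
18.1333 [ 0.435 -0.027  0.392]
pad z 0.06873424627981535 0.07472541145206851
strip outer end [0.141 0.146 0.148] y -0.017136485478932116 0.018034625521836992 z slope [0.002 0.043] yaw [ 0.01  -0.001]
```

View pics/end.png

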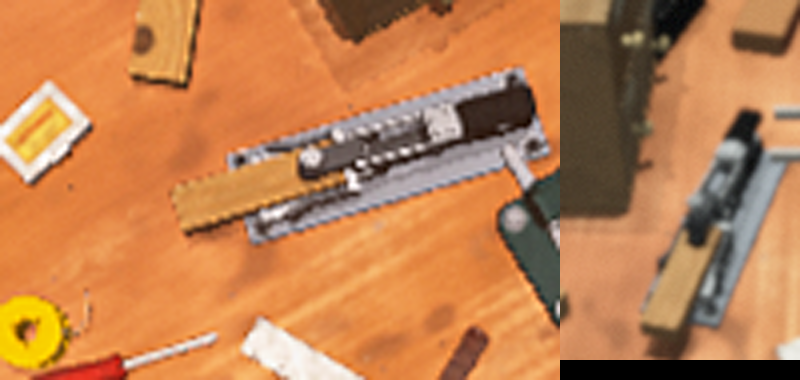

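The picture shows the strip clamped flat, with its outer end at about (180,210). The handle is down and stays there, and nothing else has moved. The strip's end is at about x = 146 mm, against 145 mm when home. Handing in.

```bash
python3 -c "
from bench import *
print(finish_job())"
```

```text
the job is handed in; nothing more can be done
None
```

The job is handed in at about 18 s of the 64 s: the strip was pushed home to the stop with about 9 N, lies flat and was let go; the handle peaked at about 12 N, snapped over centre and stayed down after the gripper lifted off. In the last camera views nothing else appeared to have moved.

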